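Unload the forming die and fish the dropped bracket from behind the press guard

TASK

Use the hooked rod to draw the black bracket that dropped behind the press's fixed yellow wire guard out through the guard's open end, never putting the fingers to it while it is still behind the guard. Put that bracket and every bracket still sitting in the aluminium die into the small blue tote, and lay the hooked rod back on its green mat. Leave the other things on the table alone.

Things in the scene. Friction and masses are not known exactly. Their poses are not given: they have to be found in the camera images.
- guard: Fixed guard of yellow 6 mm wire joined to a bench press: a tunnel 200 wide (own x -100 to 100), 250 deep (own y 0 to 250), roof bars 25 apart, underside 66 and top 73 above the table. The press closes its far end; it is open only at the mouth, own y = 0, which looks roughly to world -y. Origin: centre of the mouth on the table; own +y leads in.
- bracket_d: Black plastic U-shaped bracket 70 long (own x), 40 wide (own y), 36 high, 70 g: 6 mm base, two full-length 6 mm cheeks; grip across the cheeks (40). Origin: centre of the underside, z up. The dropped one: starts upright on the table behind the guard, 85 to 125 in from the mouth, 25 to 45 off the middle towards guard -x, long side within 0.4 rad of guard y.
- bracket_a: Black plastic U-shaped bracket 70 long (own x), 40 wide (own y), 36 high, 70 g: 6 mm base, two full-length 6 mm cheeks; grip across the cheeks (40). Origin: centre of the underside, z up. Starts base down in one of the three pockets of the die (in this run it may be absent).
- bracket_b: Black plastic U-shaped bracket 70 long (own x), 40 wide (own y), 36 high, 70 g: 6 mm base, two full-length 6 mm cheeks; grip across the cheeks (40). Origin: centre of the underside, z up. Starts base down in one of the three pockets of the die (in this run it may be absent).
- bracket_c: Black plastic U-shaped bracket 70 long (own x), 40 wide (own y), 36 high, 70 g: 6 mm base, two full-length 6 mm cheeks; grip across the cheeks (40). Origin: centre of the underside, z up. Starts base down in one of the three pockets of the die (in this run it may be absent).
- die: Fixed aluminium block 275 (own x) by 90 (own y) by 26 high, with three open pockets 73 by 43 and 14 deep (floor 12 above the table), at own x -85, 0 and 85, long side along own x. A seated bracket stands 22 mm out of it. It and the tote may have changed places. Origin: centre of the underside.
- tote: Fixed small blue open-topped tote 250 (own x) by 180 (own y) by 65 high, walls and floor 4 thick. Origin: centre of the underside.
- hook: Loose hooked rod, 180 g, flat on the green mat. Red handle own x -30 to 60, 22 wide (y), 30 high; a 12 mm round steel rod (axis 6 above the underside) runs on to own x = 250, bends square to own +y for 50, then ends in a 12 lip turned back to -x. Origin: underside of the handle at the place to grip, z up.
- hook_tip (a point): The corner where the rod of the hook bends, own (250, 0, 6) of the hook.
- hook_mat: Fixed flat green mat 90 (own x) by 340 (own y), 2 thick. The hooked rod starts on it along own +y, bend to own -x, rod axis at own x about 20, origin at own y about -100; all of it should lie on the mat again. Origin: centre of the underside.
- tape_roll: Bystander, leave it where it is: roll of tape lying flat, 90 across, 24 high.
- canister: Bystander, leave it where it is: white jar, 68 across, 100 high.
- screwdriver: Bystander, leave it where it is: screwdriver with an orange handle.
- mug: Bystander, leave it where it is: blue mug, 76 across, 90 high.
- watch: Bystander, leave it where it is: black wristwatch laid open, 200 long, 11 high.
- carton_small: Bystander, leave it where it is: cardboard box 90 by 70 by 50 high.

How it is judged:
On the way, in this order (a step that is already met when the one before it is completed fails the run):
1. the hooked rod touches the dropped bracket behind the guard (contact force between hook and bracket_d above 0.05 N and y of hook_tip in the frame of guard above 0.03 m and y of bracket_d in the frame of guard above 0 m), for 0.05 s.
2. the dropped bracket has been drawn clear of the guard's mouth (y of bracket_d in the frame of guard below -0.03 m), for 0.2 s.
At the end, for the whole second after the job is handed in: Every bracket present rests inside the small blue tote (origin within the inner walls and less than 55 mm above the tote's underside, slower than 0.03 m/s); the hooked rod rests on its green mat (its origin and the bend of its rod within 5 mm of the mat's outline, both lower than 16 mm) (x of bracket_d in the frame of tote between -0.121 and 0.121 m and y of bracket_d in the frame of tote between -0.086 and 0.086 m and z of each of bracket_d, bracket_a, bracket_b, bracket_c in the frame of tote below 0.055 m and linear speed of each of bracket_d, bracket_a, bracket_b, bracket_c, hook below 0.03 m/s and x of bracket_a in the frame of tote between -0.121 and 0.121 m and y of bracket_a in the frame of tote between -0.086 and 0.086 m and x of bracket_b in the frame of tote between -0.121 and 0.121 m and y of bracket_b in the frame of tote between -0.086 and 0.086 m and x of bracket_c in the frame of tote between -0.121 and 0.121 m and y of bracket_c in the frame of tote between -0.086 and 0.086 m and x of hook in the frame of hook_mat between -0.05 and 0.05 m and y of hook in the frame of hook_mat between -0.175 and 0.175 m and height (world z) of each of hook, hook_tip below 0.016 m and x of hook_tip in the frame of hook_mat between -0.05 and 0.05 m and y of hook_tip in the frame of hook_mat between -0.175 and 0.175 m); the robot touches nothing.
It fails at once if the fingers touch the dropped bracket while it is still behind the guard (contact force between the fingers and bracket_d above 0.3 N and y of bracket_d in the frame of guard above 0 m and height (world z) of bracket_d below 0.07 m).
It fails at once if a bystander was shifted by more than 40 mm (distance of any of tape_roll, canister, screwdriver, mug, watch, carton_small from where it was at the start of the episode above 0.04 m).
Of bracket_a, bracket_b, bracket_c only 2 to 3 are there at a start; the rules pass over those that are not, and their reading is None.
At some moment in a run one of hook may be knocked a few centimetres aside while the robot is not near it.
Once in a run the grip may slacken for a moment while it holds something.
It also fails if it takes over 210 s, if anything falls off the work surface, if the arm or the gripper's body presses on something with over 40 N, if the wrist force passes 120 N, or if a joint passes its speed limit or range.

ROBOT

A 6-joint arm with a two-finger parallel gripper is mounted at the origin on the work surface. World frame = base frame: x ahead of the robot, y to its left, z up, the work surface at z = 0. Lengths are in m, angles in rad, forces in N, time in s.
With the tool pointing down it reaches from about 0.15 to 0.775 m from the base axis. Payload 6.1 kg.
Tool frame: the origin (TCP) lies between the finger pads; the fingertips stand 19 mm ahead of it and the grasp point (between the pads) is the TCP; z points along the fingers, y is the line along which they close (so a half turn about z gives the same grasp; the last joint's range is limited). The gripper opens to 85 mm and grips with 20 to 120 N. Pads are 22 mm wide; open, the fingers measure 114 mm over their backs; the gripper's body (76 mm by 85 mm) begins 54 mm behind the grasp point. The pads swing forward as they close: fully open they stand 13 mm farther back than shut.
Start: joints at [-1.233, 0.126, -0.04, 1.405, 0, 1.571], TCP at [0.174, -0.495, 0.25] pointing down, gripper open.
Joint ranges: [-2.72, 2.72], [-0.95, 1.95], [-1.27, 1.35], [-1.78, 2.02], [-1.46, 1.47], [-3.14, 3.14]. Speed limits (rad/s): [2.39, 2.39, 3.01, 3.14, 3.14, 3.14].

INTERFACE

Orientations are given as a unit quaternion [w, x, y, z].
In Python, from cell import bot, eyes, order gives the robot as it stands.
- The arm moves only by the tool jog_arm, never from a script. Its argument "motion" is one flat list of numbers, 5 for each row, row after row: the opening, from -1 (shut) to 1 (fully open), then the shift along the tool's x, y, z in cm, then the turn about the tool's z in degrees. In form: [grip, dx, dy, dz, twist, grip, dx, dy, dz, twist, ...]. A call has 1 to 20 rows; each row is the pose to reach, as a shift and turn from the pose commanded when the call began, along the tool's axes at that moment; what a row does not reach only later rows make up. A row lasts 1/8 s, in which the tool goes at most 62.5 mm and 10.7 degrees, less where a joint would pass 70% of its speed; a pose out of reach is approached as far as the arm can. A call with a gripper value outside its range is refused whole. The fingers move at their own pace and stop on an object; "squeeze" is the grip in N (left out, the last holds). Time passes only in rows, so rows that repeat a pose let the fingers close. It gives the time, the measured TCP pose, the force, the opening and the grip force at its end, in the units of the state.
- bot.state(): the state, without advancing time (a new reading comes with each control period).
- eyes.snapshot(name): name is "scene" or "top"; returns (picture, depth): 420x560x3 uint8, red, green, blue; 420x560 float32, m along the optical axis (not along the pixel's ray), 0 where there is no reading.
- eyes.camera_info(name): a dict with "fx", "fy", "cx", "cy" (pixels), "k1" (the pictures are not rectified: a ray, as slopes to the right and down, at radius r is drawn at 1 + k1 r^2 times it, then the intrinsics apply), "world_from_camera" (4x4, takes a point from camera to world coordinates). Camera axes: x right, y down, z forward; pixel columns grow to the right and rows downward; lengths in m; the calibration is good to about 2 mm. A picture is of the moment at which its call begins. camera_info takes no time and is no camera call.
- order.finish_job(): hands the job in; it is judged then, once.
The state is a dict: "clock": time; "joint_positions": joint angles; "dq": joint speeds; "joint_efforts": joint torques, N m; "position": TCP position; "ee_rot": TCP orientation; "wrist_force": force on the tool from outside, world axes, zero at the start; "torque": the same for the moment, N m; "finger_gap": finger opening in m; "grip_force": force on a finger pad.
Only numpy, scipy, OpenCV 4.12 (cv2) and the standard library are available. Lean on these libraries where they do the work, as an engineer would, in place of code of your own. Each camera call takes 0.05 s, during which the arm holds its last target. There are 200 camera calls.

## Working session

There is one attempt and no reset: what is moved stays moved. The work goes in short steps, Python scripts to look and compute and a tool call to move; the robot and the scene stay as the last step left them, time stands still between calls to the robot, and variables do not carry over. Pictures are saved under pics/ and viewed, at most 14 in all, crops included, and the job is handed in when it is done.

Besides the shell and the picture viewer there is one more tool, called after "Request:" as name(argument=value, ...), one argument or row to a line, values as JSON. jog_arm: Moves the arm, as the interface text tells. Its arguments: {"type":"object","properties":{"motion":{"type":"array","items":{"type":"number"}},"squeeze":{"type":"number"}},"required":["motion"]}

```bash
mkdir -p pics; ls
cat > h.py <<'E'
import numpy as np, cv2
from cell import bot, eyes, order
def snap(n):
    im,d=eyes.snapshot(n); return im,d
def save(im,f): cv2.imwrite('pics/'+f,im[:,:,::-1])
def slopes(n,px):
    c=eyes.camera_info(n); px=np.atleast_2d(px).astype(float)
    q=np.c_[(px[:,0]-c['cx'])/c['fx'],(px[:,1]-c['cy'])/c['fy']]; s=q.copy()
    for _ in range(20): s=q/(1+c['k1']*(s**2).sum(1))[:,None]
    return s,np.array(c['world_from_camera'])
def plane(n,px,z):
    s,T=slopes(n,px); r=np.c_[s,np.ones(len(s))]@T[:3,:3].T; o=T[:3,3]
    return o+r*((z-o[2])/r[:,2])[:,None]
def cloud(n,d):
    h,w=d.shape; v,u=np.mgrid[:h,:w]; s,T=slopes(n,np.c_[u.ravel(),v.ravel()])
    P=np.c_[s,np.ones(len(s))]*d.ravel()[:,None]
    return (P@T[:3,:3].T+T[:3,3]).reshape(h,w,3)
def project(n,X):
    c=eyes.camera_info(n); T=np.linalg.inv(np.array(c['world_from_camera'])); p=np.atleast_2d(X)@T[:3,:3].T+T[:3,3]
    s=p[:,:2]/p[:,2:]; s=s*(1+c['k1']*(s**2).sum(1))[:,None]
    return np.c_[s[:,0]*c['fx']+c['cx'],s[:,1]*c['fy']+c['cy']]
E
python3 - <<'E'
from h import *
for n in('scene','top'):
    im,d=snap(n); save(im,n+'0.png'); np.savez(n+'0.npz',im=im,d=d); c=eyes.camera_info(n); print(c)
print(bot.state())
E
```

```text
pics
{'fx': 509.5289448551306, 'fy': 509.5289448551306, 'cx': 286.1615260214168, 'cy': 206.35191709227024, 'k1': -0.09497324715507063, 'world_from_camera': array([[-0.43632936,  0.62013139, -0.65196146,  1.28526757],
       [ 0.89978156,  0.29818905, -0.31855368,  0.35740656],
       [-0.00313737, -0.72561722, -0.68809143,  0.82882463],
       [ 0.        ,  0.        ,  0.        ,  1.        ]])}
{'fx': 447.49008520884735, 'fy': 447.49008520884735, 'cx': 280.15959409292554, 'cy': 208.97988717344, 'k1': -0.1497909681943446, 'world_from_camera': array([[-0.02831939, -0.99099506,  0.13086941,  0.40723836],
       [-0.9994574 ,  0.03027464,  0.01297472, -0.01159272],
       [-0.01681991, -0.13043096, -0.99131471,  1.07040325],
       [ 0.        ,  0.        ,  0.        ,  1.        ]])}
{'clock': 0.1, 'joint_positions': array([-1.23299923e+00,  1.26327051e-01, -4.05152740e-02,  1.40540735e+00,
       -2.66389969e-05,  1.57078527e+00]), 'dq': array([ 0.00021254, -0.00147541,  0.00331392,  0.00034717, -0.00160027,
        0.00041274]), 'joint_efforts': array([ 1.76122408e-04, -4.36906707e+01,  3.53603661e+01,  1.37563096e-02,
        4.22393009e-05, -1.16926543e-05]), 'position': array([ 0.17386782, -0.49500513,  0.24959868]), 'ee_rot': array([-7.14096858e-04,  9.85769323e-01,  1.68102090e-01, -1.35277715e-04]), 'wrist_force': array([-0.64693985,  0.36170019,  0.35976727]), 'torque': array([-0.00320138,  0.03282289,  0.05944426]), 'grip_force': 0.0, 'finger_gap': 0.08508574468317724}
```

View pics/top0.png

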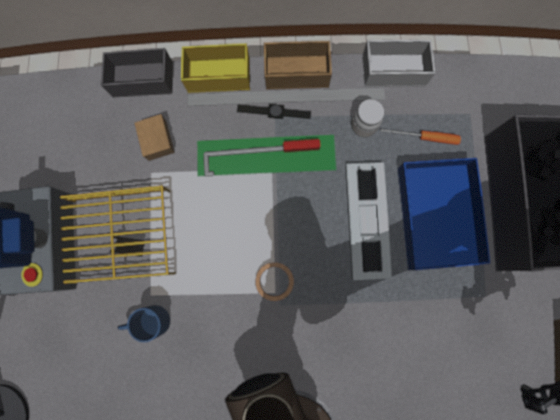

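View pics/scene0.png

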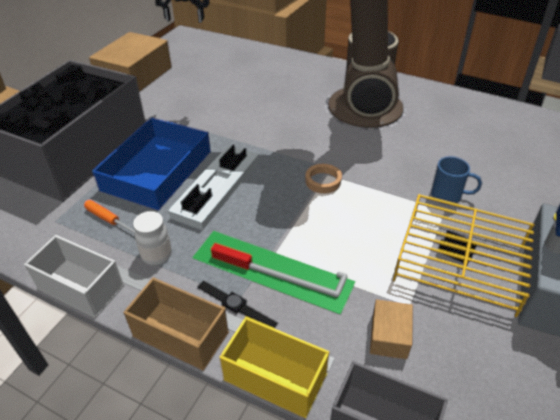

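The top view shows the guard mouth at about x=165 px facing right (-y) and the dropped bracket at about (130,243). The hook lies on the green mat from (205,172) to (318,145). The die has brackets at (367,183) and (372,256), with its middle pocket empty, and the tote is at (443,213).

Run:
```python
from h import *
z=np.load('top0.npz'); im,d=z['im'],z['d']; hsv=cv2.cvtColor(im,cv2.COLOR_RGB2HSV)
C=cloud('top',d)
def m(lo,hi,box):
    k=cv2.inRange(hsv,np.array(lo),np.array(hi)); o=np.zeros_like(k); a,b,c,e=box; o[b:e,a:c]=k[b:e,a:c]; return o
def rect(k,zz,name):
    cs,_=cv2.findContours(k,cv2.RETR_EXTERNAL,cv2.CHAIN_APPROX_NONE); c=max(cs,key=cv2.contourArea)[:,0]
    P=plane('top',c,zz)[:,:2].astype(np.float32); r=cv2.minAreaRect(P*1000); print(name,r, 'medz',np.median(C[k>0][:,2])); return cv2.boxPoints(r)
print('mat'); mk=m((50,100,40),(80,255,255),(185,120,350,190)); rect(cv2.morphologyEx(mk,cv2.MORPH_CLOSE,np.ones((15,15))),.002,'mat')
rect(m((0,150,80),(8,255,255),(275,130,330,160)),.03,'handle')
rect(m((105,120,30),(125,255,255),(390,150,500,280)),.065,'tote')
rect(m((20,120,100),(32,255,255),(50,170,185,295)),.073,'guard')
k=m((0,0,0),(180,255,45),(352,160,390,280)); n,l,s,c=cv2.connectedComponentsWithStats(k)
for i in range(1,n):
    if s[i,4]>80: rect((l==i).astype(np.uint8),.048,'die brk'); print(s[i])
al=m((0,0,0),(180,40,255),(340,155,395,285))
ze=(C[...,2]>.015)&(C[...,2]<.06); kk=np.zeros_like(al); kk[155:285,340:395]=ze[155:285,340:395]*255; rect(kk,.026,'die by depth')
k=m((0,0,0),(180,255,55),(95,215,165,270)); n,l,s,c=cv2.connectedComponentsWithStats(k)
for i in range(1,n):
    if s[i,4]>15: print('brd',s[i],c[i],np.median(C[l==i],axis=0))
save(cv2.resize(im[180:300,50:190],None,fx=5.5,fy=5,interpolation=2),'guard_top.png')
zs=np.load('scene0.npz'); save(cv2.resize(zs['im'][185:315,390:560],None,fx=4.5,fy=4.5,interpolation=2),'guard_sc.png')
```

```text
mat
mat ((683.8042602539062, 33.78111267089844), (88.0628890991211, 336.72930908203125), 0.690790593624115) medz 0.003042859360863792
handle ((698.7678833007812, -53.60711669921875), (23.27649688720703, 85.1036376953125), 2.6065945625305176) medz 0.031927721327888126
tote ((520.886474609375, -374.85028076171875), (249.79153442382812, 193.0413055419922), 2.028563976287842) medz 0.005448238937191929
guard ((493.0420837402344, 388.772705078125), (205.98593139648438, 253.13221740722656), 4.15847635269165) medz 0.07185738315053497
die brk ((595.0545043945312, -201.56121826171875), (67.18707275390625, 37.853248596191406), 0.6057887673377991) medz 0.022710727350234716
[358 170  18  29 439]
die brk ((427.6646423339844, -202.689697265625), (41.429222106933594, 63.90576171875), 88.06314086914062) medz 0.027989687333460855
[362 242  19  29 504]
die by depth ((512.2679443359375, -204.15042114257812), (275.22454833984375, 93.8279800415039), 0.6316665410995483) medz 0.02639704224140882
brd [114 237  27   5  87] [125.34482759 239.12643678] [0.48311851 0.37312272 0.03628313]
brd [115 245  29   8 169] [128.84615385 248.73372781] [0.46121284 0.36915497 0.00793165]
```

View pics/guard_top.png

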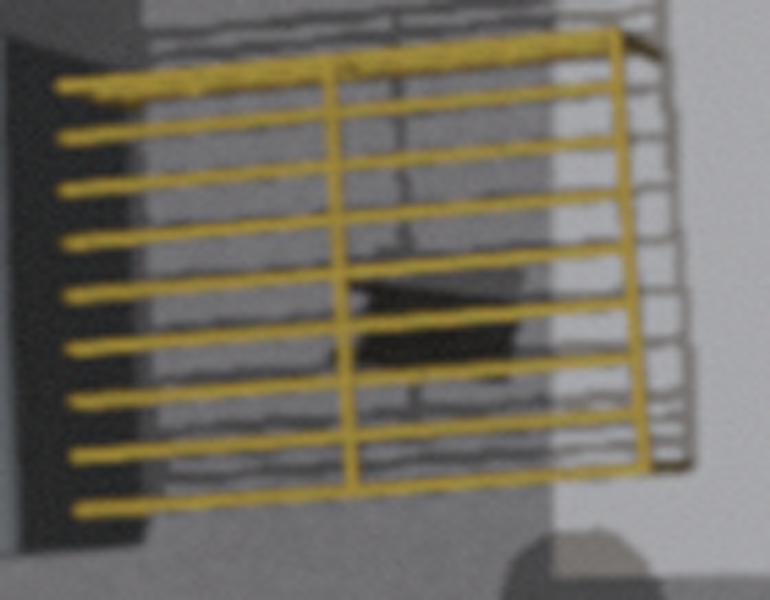

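View pics/guard_sc.png

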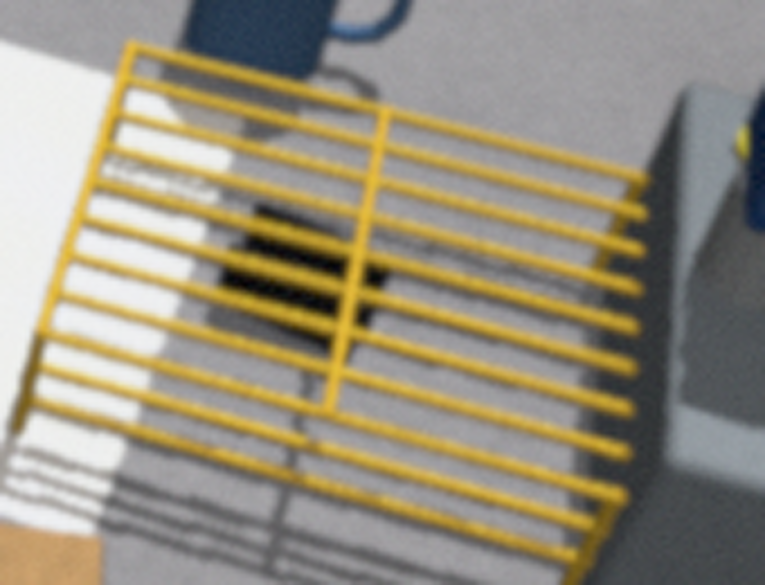

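The crops show the dropped bracket as a dark patch between the roof bars, spanning about 113–145 px in u and 236–256 px in v. Its long side runs roughly along the bars.

```bash
cat > hookpose.py <<'E'
from h import *
def hook(im,d=None):
    hsv=cv2.cvtColor(im,cv2.COLOR_RGB2HSV); r=cv2.inRange(hsv,(0,150,70),(8,255,255))
    n,l,s,c=cv2.connectedComponentsWithStats(r)
    # red handle: pick the most elongated red blob with x-world around mat
    i=max((i for i in range(1,n) if s[i,0]>100),key=lambda i:s[i,4]); cs,_=cv2.findContours((l==i).astype(np.uint8),0,1)
    P=plane('top',cs[0][:,0],.03 if d is None else d)[:,:2]; R=cv2.minAreaRect((P*1000).astype(np.float32))
    return np.array(R[0])/1000,R
E
python3 - <<'E'
from hookpose import *
z=np.load('top0.npz'); im,d=z['im'],z['d']; hsv=cv2.cvtColor(im,cv2.COLOR_RGB2HSV); C=cloud('top',d)
print(hook(im))
k=cv2.inRange(hsv,(0,0,90),(180,70,255)); k[:, :200]=0;k[:,285:]=0;k[:145]=0;k[178:]=0
ys,xs=np.nonzero(k)
for a,b in((204,215),(215,240),(240,260),(260,284)):
    s=(xs>=a)&(xs<b)&(ys<162); print(a,b,plane('top',[[xs[s].mean(),ys[s].mean()]],.008))
print('extents',xs.min(),ys.max(),plane('top',[[xs.min(),153],[208,ys.max()]],.008))
# bracket d
v=(hsv[...,2]<75); 
yd=np.array([-.0725,.997]);xd=np.array([.997,.0725]);o=np.array([.502,.263])
for nm,A,lo,hi in (('top',(im,d),.031,.042),('base',(im,d),-.002,.012)):
    G=(C[...,:2]-o)@np.c_[xd,yd]; s=(C[...,2]>lo)&(C[...,2]<hi)&(abs(G[...,0])<.085)&(G[...,1]>.04)&(G[...,1]<.2)
    if nm=='base': s&=v
    g=G[s]; print(nm,len(g),g.min(0),g.max(0),g.mean(0))
zs=np.load('scene0.npz'); C2=cloud('scene',zs['d']); G=(C2[...,:2]-o)@np.c_[xd,yd]
s=(C2[...,2]>.026)&(C2[...,2]<.042)&(abs(G[...,0])<.085)&(G[...,1]>.04)&(G[...,1]<.2); g=G[s]; print('sc',len(g),np.percentile(g,[2,50,98],axis=0))
m=(zs['im'].max(2)<30); ys,xs=np.nonzero(m[225:270,430:485]); P=plane('scene',np.c_[xs+430,ys+225],.03)[:,:2]; gg=(P-o)@np.c_[xd,yd]; print('sc dark',len(gg),np.percentile(gg,[1,50,99],axis=0))
# top view
G=(C[...,:2]-o)@np.c_[xd,yd]
s=(C[...,2]>.03)&(C[...,2]<.042)&(abs(G[...,0])<.085)&(G[...,1]>.04)&(G[...,1]<.2)
g=G[s]; idx=np.argsort(g[:,1]); print(np.round(g[idx][::max(1,len(g)//25)],3).tolist())
E
```

```text
(array([ 0.69845203, -0.0536215 ]), ((698.4520263671875, -53.62150192260742), (23.908884048461914, 85.10365295410156), 2.6066482067108154))
204 215 [[0.68639922 0.17552759 0.008     ]]
215 240 [[0.69227321 0.12814421 0.008     ]]
240 260 [[0.69466288 0.07259306 0.008     ]]
260 284 [[0.69712283 0.02072631 0.008     ]]
extents 200 177 [[0.69240219 0.19556832 0.008     ]
 [0.63140273 0.17580877 0.008     ]]
top 141 [-0.05360604  0.07410412] [-0.00089183  0.14796767] [-0.02177999  0.11046853]
base 246 [-0.08412402  0.07575366] [0.01786085 0.19990313] [-0.02703473  0.11463771]
sc 184 [[-0.04797799  0.07228815]
 [-0.01528861  0.10360798]
 [ 0.00293578  0.14150994]]
sc dark 99 [[-0.02834164  0.07266173]
 [-0.00161036  0.10026653]
 [ 0.00393169  0.13923488]]
[[-0.016, 0.074], [-0.019, 0.077], [-0.013, 0.081], [-0.018, 0.085], [-0.013, 0.087], [-0.01, 0.094], [-0.014, 0.097], [-0.009, 0.1], [-0.016, 0.102], [-0.009, 0.104], [-0.016, 0.105], [-0.011, 0.107], [-0.009, 0.109], [-0.006, 0.11], [-0.008, 0.111], [-0.039, 0.113], [-0.013, 0.114], [-0.01, 0.116], [-0.043, 0.117], [-0.007, 0.12], [-0.036, 0.12], [-0.005, 0.122], [-0.043, 0.125], [-0.037, 0.128], [-0.04, 0.13], [-0.001, 0.132], [-0.039, 0.134], [-0.001, 0.139], [-0.034, 0.148]]
```

```bash
cat >> h.py <<'E'
def pose():
    s=bot.state(); w,x,y,z=s['ee_rot']; a=np.degrees(np.arctan2(2*(x*y+w*z),1-2*(y*y+z*z)))
    return np.array(s['position']),a,s
def go(*targets):
    """targets: (x,y,z,xangle deg) -> deltas from current pose in tool axes cm, twist deg"""
    p,a,s=pose(); print('t %.1f p'%s['clock'],np.round(p,4),'a %.1f q6 %.2f gap %.3f F'%(a,s['joint_positions'][5],s['finger_gap']),np.round(s['wrist_force'],1))
    from scipy.spatial.transform import Rotation as R
    w,x,y,z=s['ee_rot']; M=R.from_quat([x,y,z,w]).as_matrix()
    for t in targets:
        D=M.T@(np.array(t[:3])-p)*100; print('  ',t,'->',np.round(D,2),'tw %.1f'%-((t[3]-a+180)%360-180))
E
python3 -c "
from h import *
go((.699,-.068,.2,92.6))"
```

```text
t 0.1 p [ 0.1739 -0.495   0.2496] a 19.4 q6 1.57 gap 0.085 F [-0.6  0.4  0.4]
   (0.699, -0.068, 0.2, 92.6) -> [ 63.7  -22.88   4.99] tw -73.2
```

Request:
jog_arm(
  motion=[1,63.7,-22.9,0,-73.2,1,63.7,-22.9,0,-73.2,1,63.7,-22.9,0,-73.2,1,63.7,-22.9,0,-73.2,1,63.7,-22.9,0,-73.2,1,63.7,-22.9,0,-73.2,1,63.7,-22.9,0,-73.2,1,63.7,-22.9,0,-73.2,1,63.7,-22.9,0,-73.2,1,63.7,-22.9,0,-73.2,1,63.7,-22.9,0,-73.2,1,63.7,-22.9,0,-73.2,1,63.7,-22.9,5,-73.2,1,63.7,-22.9,5,-73.2,1,63.7,-22.9,5,-73.2],
  squeeze=80,
)

```text
clock: 1.98
position: [0.699, -0.0689, 0.2021]
ee_rot: [0.0, 0.691, 0.722, 0.0]
wrist_force: [0.3, 0.3, 0.3]
finger_gap: 0.0854
grip_force: 0.0
```

Run:
```python
from hookpose import *
im,d=snap('top'); save(im,'top1.png'); np.savez('top1.npz',im=im,d=d)
print(hook(im))
hsv=cv2.cvtColor(im,cv2.COLOR_RGB2HSV)
k=cv2.inRange(hsv,(0,0,90),(180,70,255)); k[:, :200]=0;k[:,285:]=0;k[:145]=0;k[178:]=0
ys,xs=np.nonzero(k)
for a,b in((215,240),(240,260),(260,284)):
    s=(xs>=a)&(xs<b)&(ys<162); print(a,b,plane('top',[[xs[s].mean(),ys[s].mean()]],.008))
go((.699,-.068,.025,92.6))
```

```text
(array([ 0.69981482, -0.38579578]), ((699.8148193359375, -385.7957763671875), (2.5240707397460938, 0.0), -90.87981414794922))
215 240 [[0.69221811 0.12819622 0.008     ]]
240 260 [[0.69480833 0.07237532 0.008     ]]
260 284 [[0.69646635 0.03320201 0.008     ]]
t 2.0 p [ 0.6996 -0.0689  0.2031] a 92.5 q6 1.43 gap 0.085 F [ 0.7 -1.2  0. ]
   (0.699, -0.068, 0.025, 92.6) -> [ 0.1  -0.11 17.81] tw -0.1
```

View pics/top1.png

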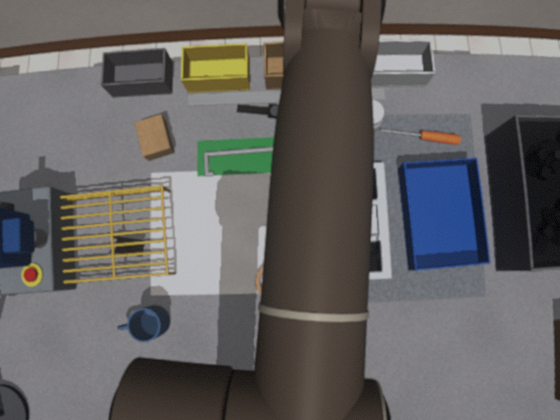

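The arm now hides the handle. The rod on the mat (205–275 px, row ~153) is unmoved. Descending to grip.

Request:
jog_arm(
  motion=[1,0.1,-0.1,6,0,1,0.1,-0.1,12,0,1,0.1,-0.1,16,0,1,0.1,-0.1,17.8,0,1,0.1,-0.1,17.8,0,-1,0.1,-0.1,17.8,0,-1,0.1,-0.1,17.8,0,-1,0.1,-0.1,17.8,0,-1,0.1,-0.1,17.8,0,-1,0.1,-0.1,17.8,0,-1,0.1,-0.1,17.8,0],
  squeeze=90,
)

```text
clock: 3.4
position: [0.6988, -0.0673, 0.0235]
ee_rot: [0.001, 0.691, 0.723, 0.001]
wrist_force: [0.4, 0.3, 5.2]
finger_gap: 0.0207
grip_force: 89.3
```

Run:
```python
from h import *
yd=np.array([-.0725,.997]);xd=np.array([.997,.0725]);o=np.array([.502,.263])
# hook dir along guard y (angle 94.2); origin = tip-0.25*yd
def g(tx,ty,z): 
    q=o+tx*xd+(ty-.25)*yd; return (*np.round(q,4),z,94.2)
p,a,s=pose()
go((p[0],p[1],.055,a),(.68,-.08,.055,94.2),g(.072,-.03,.055),g(.072,-.03,.03),g(.072,.185,.03),g(.01,.185,.03),g(.01,-.10,.03))
```

```text
t 3.4 p [ 0.6988 -0.0673  0.0235] a 92.6 q6 1.43 gap 0.021 F [0.4 0.3 5.2]
   (np.float64(0.6988090304076249), np.float64(-0.0672701947786801), 0.055, np.float64(92.55193155213928)) -> [-0.    0.01 -3.15] tw -0.0
   (0.68, -0.08, 0.055, 94.2) -> [-1.19 -1.93 -3.15] tw -1.6
   (np.float64(0.5941), np.float64(-0.0109), 0.055, 94.2) -> [  6.1  -10.2   -3.17] tw -1.6
   (np.float64(0.5941), np.float64(-0.0109), 0.03, 94.2) -> [  6.1  -10.21  -0.67] tw -1.6
   (np.float64(0.5785), np.float64(0.2034), 0.03, 94.2) -> [ 27.58 -10.81  -0.68] tw -1.6
   (np.float64(0.5167), np.float64(0.1989), 0.03, 94.2) -> [ 27.4  -17.01  -0.69] tw -1.6
   (np.float64(0.5373), np.float64(-0.0852), 0.03, 94.2) -> [ -1.07 -16.21  -0.68] tw -1.6
```

Request:
jog_arm(
  motion=[-1,0,0,-1,0,-1,0,0,-2,0,-1,0,0,-3.1,0,-1,-1.2,-2,-3.1,-1.6,-1,1,-5,-3.1,-1.6,-1,4,-8,-3.1,-1.6,-1,6.1,-10.2,-3.1,-1.6,-1,6.1,-10.2,-3.1,-1.6,-1,6.1,-10.2,-1.6,-1.6,-1,6.1,-10.2,-0.7,-1.6,-1,6.1,-10.2,-0.7,-1.6],
)

```text
clock: 4.78
position: [0.5928, -0.0113, 0.0275]
ee_rot: [-0.001, 0.681, 0.732, -0.001]
wrist_force: [-0.8, -0.0, -1.5]
finger_gap: 0.0211
grip_force: 67.1
```

Run:
```python
from h import *
p,a,s=pose(); go((*p,a))
im,d=snap('scene'); np.savez('s2.npz',im=im,d=d)
it,dt=snap('top'); save(np.vstack([it[130:330,50:350],im[150:350,255:555]])[:,:,:].repeat(2,0).repeat(2,1)[:, :600][:800],'c2.png')
cv2.imwrite('pics/c2.png',np.hstack([cv2.resize(x[a:a+220,b:b+220],None,fx=1.8,fy=1.8) for x,a,b in((it,130,60),(im,150,330))])[:,:,::-1])
```

```text
t 4.8 p [ 0.5928 -0.0113  0.0275] a 94.1 q6 1.48 gap 0.021 F [-0.8 -0.  -1.5]
   (np.float64(0.592816967137948), np.float64(-0.011298459527548016), np.float64(0.0275391483707484), np.float64(94.11283929011452)) -> [0. 0. 0.] tw -0.0
```

View pics/c2.png

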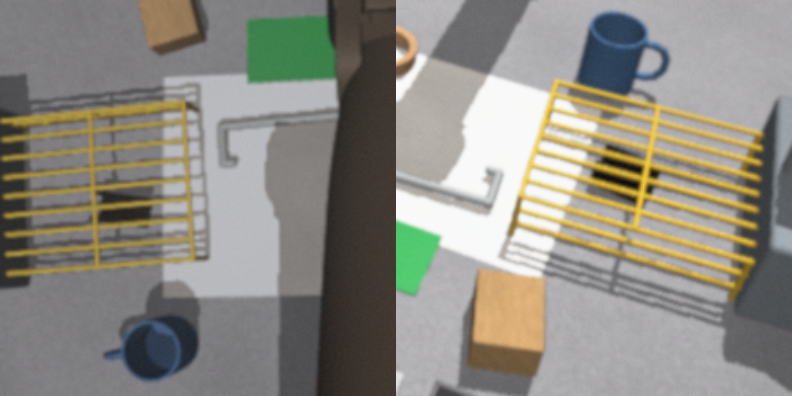

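The hook is held level, with its corner at about (183,199) px in the top view. It is just outside the mouth, near the guard's +x side, with the arm pointing to -x.

Run:
```python
from h import *
yd=np.array([-.0725,.997]);xd=np.array([.997,.0725]);o=np.array([.502,.263])
f=lambda n,px,z:(np.round((plane(n,px,z)[:,:2]-o)@np.c_[xd,yd],4))
print('corner',f('top',[[183.3,199.4]],.012), f('scene',[[330+490/1.8-396/1.8+0,150+204/1.8]],.012))
print('arm end',f('top',[[60+228/1.8,130+163/1.8]],.012),'foot',f('top',[[60+207/1.8,130+258/1.8]],0),'top corners',f('top',[[60+193/1.8,130+259/1.8],[60+185/1.8,130+103/1.8]],.073))
def g(tx,ty,z): 
    q=o+tx*xd+(ty-.25)*yd; return (*np.round(q,4),z,94.2)
go(g(.072,.185,.03),g(.01,.185,.03),g(.01,-.10,.03))
```

```text
corner [[ 0.0733 -0.0326]] [[ 0.0759 -0.0327]]
arm end [[ 0.0211 -0.037 ]] foot [[-0.1017  0.0041]] top corners [[-0.1022  0.0034]
 [ 0.0958 -0.0002]]
t 4.9 p [ 0.5935 -0.0112  0.0287] a 94.1 q6 1.48 gap 0.021 F [ 0.3 -0.3 -2.2]
   (np.float64(0.5785), np.float64(0.2034), 0.03, 94.2) -> [21.51  0.04 -0.12] tw -0.1
   (np.float64(0.5167), np.float64(0.1989), 0.03, 94.2) -> [21.5  -6.15 -0.12] tw -0.1
   (np.float64(0.5373), np.float64(-0.0852), 0.03, 94.2) -> [-6.98 -6.14 -0.12] tw -0.1
```

Request:
jog_arm(
  motion=[-1,4,0,0,0,-1,8,0,0,0,-1,12,0,0,0,-1,16,0,0,0,-1,20,0,0,0,-1,21.5,0,0,0,-1,21.5,0,0,0,-1,21.5,-1.5,0,0,-1,21.5,-3,0,0,-1,21.5,-4.5,0,0,-1,21.5,-6,0,0,-1,21.5,-6,0,0],
)

```text
clock: 6.38
position: [0.5167, 0.199, 0.0295]
ee_rot: [-0.0, 0.681, 0.732, -0.0]
wrist_force: [1.0, 0.4, -1.3]
finger_gap: 0.0202
grip_force: 91.4
```

Run:
```python
from h import *
p,a,s=pose(); go((*p,a))
im,d=snap('scene'); it,dt=snap('top')
cv2.imwrite('pics/c3.png',np.hstack([cv2.resize(x[a:a+150,b:b+150],None,fx=2.6,fy=2.6) for x,a,b in((it,165,45),(im,185,395))])[:,:,::-1])
```

```text
t 6.4 p [0.5167 0.199  0.0295] a 94.2 q6 1.87 gap 0.020 F [ 1.   0.4 -1.3]
   (np.float64(0.5166636712055811), np.float64(0.19899652179898536), np.float64(0.029492201476972662), np.float64(94.17267052314979)) -> [0. 0. 0.] tw -0.0
```

View pics/c3.png

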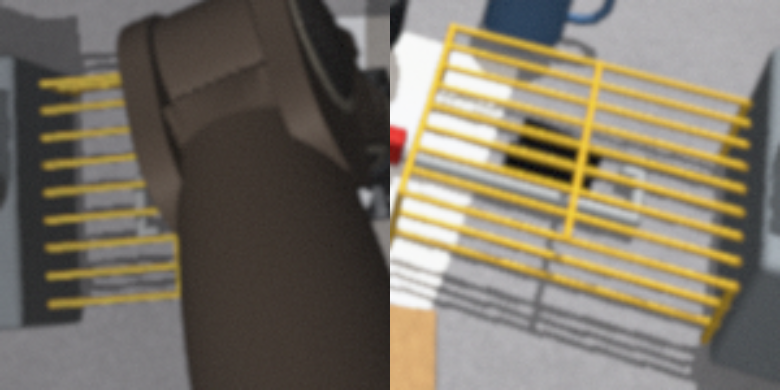

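The scene view shows the hook's arm and lip at (630,180) in the crop, behind the bracket at (550,150). The rod runs alongside it, so I'll pull slowly.

Request:
jog_arm(
  motion=[-1,-1,0,0,0,-1,-2,0,0,0,-1,-3,0,0,0,-1,-4,0,0,0,-1,-5,0,0,0,-1,-6.5,0,0,0,-1,-8,0,0,0,-1,-9.5,0,0,0,-1,-11,0,0,0,-1,-12.5,0,0,0,-1,-14,0,0,0,-1,-15.5,0,0,0,-1,-17,0,0,0,-1,-18.5,0,0,0,-1,-20,0,0,0,-1,-21.5,0,0,0,-1,-23,0,0,0,-1,-24.5,0,0,0,-1,-26,0,0,0,-1,-26,0,0,0],
)

```text
clock: 8.98
position: [0.537, -0.0612, 0.0293]
ee_rot: [0.0, 0.682, 0.732, -0.0]
wrist_force: [0.3, 0.4, -1.6]
finger_gap: 0.0212
grip_force: 91.3
```

Run:
```python
from h import *
p,a,s=pose(); go((*p,a))
im,d=snap('scene'); it,dt=snap('top'); np.savez('t4.npz',im=it,d=dt)
cv2.imwrite('pics/c4.png',np.hstack([cv2.resize(x[a:a+200,b:b+200],None,fx=2,fy=2) for x,a,b in((it,130,120),(im,150,260))])[:,:,::-1])
```

```text
t 9.0 p [ 0.537  -0.0612  0.0293] a 94.1 q6 1.39 gap 0.021 F [ 0.3  0.4 -1.6]
   (np.float64(0.5369773257675982), np.float64(-0.06119754172183499), np.float64(0.029290674947893502), np.float64(94.05904192708029)) -> [0. 0. 0.] tw -0.0
```

View pics/c4.png

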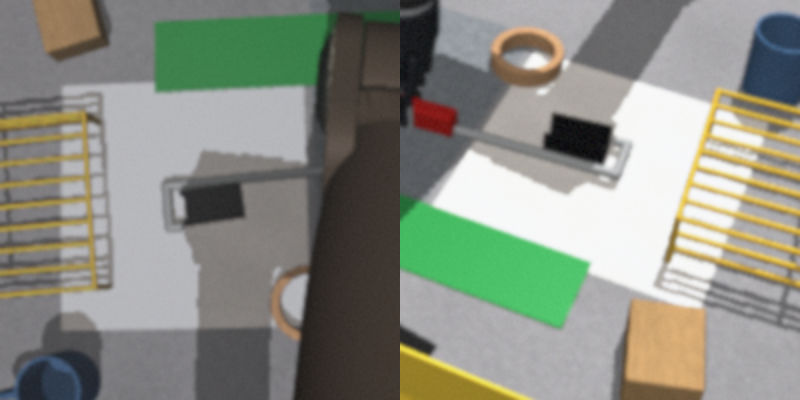

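The bracket is out on the white sheet at about (226,231) px, with its long side along y and touching the hook's lip. Next I'll free the hook, lift it and lay it back on the mat.

Run:
```python
from h import *
go((.697,-.062,.06,92.0),(.697,-.062,.0245,92))
```

```text
t 9.1 p [ 0.5368 -0.0602  0.0293] a 94.1 q6 1.39 gap 0.020 F [-0.4  0.1 -1.2]
   (0.697, -0.062, 0.06, 92.0) -> [-1.33 15.96 -3.08] tw 2.1
   (0.697, -0.062, 0.0245, 92) -> [-1.33 15.96  0.47] tw 2.1
```

Request:
jog_arm(
  motion=[-1,0.8,0,0,0,-1,1.6,0.2,0,0,-1,1.8,0.8,0,0,-1,1.8,0.8,-2,0,-1,1.8,0.8,-4.5,0,-1,1.8,0.8,-4.5,0],
)

```text
clock: 9.82
position: [0.5454, -0.0413, 0.0761]
ee_rot: [0.002, 0.681, 0.732, 0.001]
wrist_force: [0.5, 0.0, -1.6]
finger_gap: 0.0208
grip_force: 91.4
```

Run:
```python
from h import *
go((.697,-.062,.07,92.0),(.697,-.062,.0245,92))
```

```text
t 9.8 p [ 0.5454 -0.0413  0.0761] a 94.2 q6 1.42 gap 0.021 F [ 0.5  0.  -1.6]
   (0.697, -0.062, 0.07, 92.0) -> [-3.17 14.97  0.67] tw 2.2
   (0.697, -0.062, 0.0245, 92) -> [-3.17 14.95  5.22] tw 2.2
```

Request:
jog_arm(
  motion=[-1,-1,5,0.5,1,-1,-2,10,0.5,2,-1,-3.2,15,0.5,2.2,-1,-3.2,15,0.5,2.2,-1,-3.2,15,2,2.2,-1,-3.2,15,4,2.2,-1,-3.2,15,4.8,2.2,-1,-3.2,15,5.1,2.2,-1,-3.2,15,5.1,2.2],
)

```text
clock: 10.95
position: [0.695, -0.0624, 0.0238]
ee_rot: [0.0, 0.695, 0.719, 0.0]
wrist_force: [0.4, -0.7, -2.3]
finger_gap: 0.0205
grip_force: 91.5
```

Run:
```python
from h import *
p,a,s=pose(); go((.697,-.062,.0245,92))
im,d=snap('scene'); cv2.imwrite('pics/c5.png',cv2.resize(im[220:320,180:380],None,fx=3,fy=3)[:,:,::-1])
```

```text
t 10.9 p [ 0.695  -0.0624  0.0238] a 92.0 q6 1.45 gap 0.020 F [ 0.4 -0.7 -2.3]
   (0.697, -0.062, 0.0245, 92) -> [ 0.04  0.2  -0.07] tw -0.0
```

View pics/c5.png

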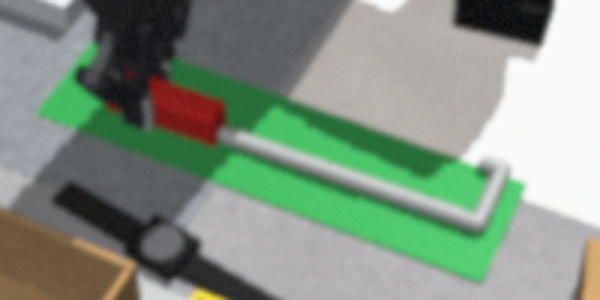

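The hook lies fully on the mat, with the bend at about (485,222) in the crop. Releasing it.

Request:
jog_arm(
  motion=[1,0,0,0,0,1,0,0,0,0,1,0,0,0,0,1,0,0,-3,0,1,0,0,-8,0,1,0,0,-14,0,1,0,0,-18,0,1,0,0,-18,0],
)

```text
clock: 12.0
position: [0.6972, -0.0627, 0.2081]
ee_rot: [0.003, 0.695, 0.719, 0.002]
wrist_force: [0.5, 0.6, -0.5]
finger_gap: 0.0851
grip_force: 0.0
```

```bash
cat > brd.py <<'E'
from h import *
it,dt=snap('top'); hsv=cv2.cvtColor(it,cv2.COLOR_RGB2HSV); k=cv2.inRange(hsv,(0,0,0),(180,255,50)); o=np.zeros_like(k); o[200:270,180:265]=k[200:270,180:265]
cs,_=cv2.findContours(o,0,1); c=max(cs,key=cv2.contourArea)[:,0]; 
r=cv2.minAreaRect((plane('top',c,.036)[:,:2]*1000).astype(np.float32)); print('d z=.036',r)
C=cloud('top',dt); s=(o>0)&(C[...,2]>.028)&(C[...,2]<.045); P=C[s][:,:2]; print(s.sum(),cv2.minAreaRect((P*1000).astype(np.float32)),np.percentile(C[o>0][:,2],[5,50,95]))
E
python3 - <<'E'
from brd import *
go((.5,.12,.15,90))
E
```

```text
d z=.036 ((494.8597412109375, 128.45083618164062), (36.238365173339844, 63.07017135620117), 7.168390274047852)
128 ((494.80938720703125, 128.86643981933594), (35.86259460449219, 61.66577911376953), 7.251307010650635) [0.00442777 0.02326042 0.64579687]
t 12.1 p [ 0.6964 -0.0626  0.2053] a 92.0 q6 1.45 gap 0.085 F [ 0.1 -1.1 -0.2]
   (0.5, 0.12, 0.15, 90) -> [ 18.92 -19.02   5.45] tw 2.0
```

Run:
```python
from h import *
go((.495,.1285,.12,97.2),(.495,.1285,.026,97.2))
```

```text
t 12.1 p [ 0.6964 -0.0626  0.2053] a 92.0 q6 1.45 gap 0.085 F [ 0.1 -1.1 -0.2]
   (0.495, 0.1285, 0.12, 97.2) -> [ 19.79 -19.51   8.44] tw -5.2
   (0.495, 0.1285, 0.026, 97.2) -> [ 19.8  -19.54  17.84] tw -5.2
```

Request:
jog_arm(
  motion=[1,19.8,-19.5,3,-5.2,1,19.8,-19.5,3,-5.2,1,19.8,-19.5,5,-5.2,1,19.8,-19.5,8,-5.2,1,19.8,-19.5,10,-5.2,1,19.8,-19.5,10,-5.2,1,19.8,-19.5,14,-5.2,1,19.8,-19.5,17.8,-5.2,1,19.8,-19.5,17.8,-5.2,-1,19.8,-19.5,17.8,-5.2,-1,19.8,-19.5,17.8,-5.2,-1,19.8,-19.5,17.8,-5.2,-1,19.8,-19.5,17.8,-5.2,-1,19.8,-19.5,17.8,-5.2],
  squeeze=50,
)

```text
clock: 13.8
position: [0.4952, 0.1289, 0.027]
ee_rot: [0.001, 0.662, 0.75, 0.001]
wrist_force: [0.3, -1.1, 6.2]
finger_gap: 0.0394
grip_force: 51.4
```

Run:
```python
from h import *
t=np.radians(2.0); c=np.array([.521,-.375]); print('tote slots',[c+k*np.array([np.cos(t),np.sin(t)]) for k in(-.08,0,.08)])
p,a,s=pose(); go((p[0],p[1],.2,a),(.60,-.372,.2,2),(.60,-.372,.036,2))
```

```text
tote slots [array([ 0.44104873, -0.37779196]), array([ 0.521, -0.375]), array([ 0.60095127, -0.37220804])]
t 13.8 p [0.4952 0.1289 0.027 ] a 97.1 q6 1.70 gap 0.039 F [ 0.3 -1.1  6.2]
   (np.float64(0.49520344210542594), np.float64(0.1289432410021391), 0.2, np.float64(97.14824153510466)) -> [  0.     0.06 -17.3 ] tw -0.0
   (0.6, -0.372, 0.2, 2) -> [-51.     4.22 -17.29] tw 95.1
   (0.6, -0.372, 0.036, 2) -> [-51.01   4.17  -0.89] tw 95.1
```

Request:
jog_arm(
  motion=[-1,0,0,-4,0,-1,0,0,-10,0,-1,0,0,-15,0,-1,-6,0.5,-15,10,-1,-12,1,-15,20,-1,-18,1.5,-15,30,-1,-24,2,-15,40,-1,-30,2.5,-15,50,-1,-36,3,-15,60,-1,-42,3.4,-15,70,-1,-47,3.8,-15,80,-1,-51.5,4.1,-15,90,-1,-51.5,4.1,-15,95,-1,-51.5,4.1,-15,95],
)

```text
clock: 15.55
position: [0.5984, -0.3777, 0.175]
ee_rot: [-0.0, 1.0, 0.019, -0.0]
wrist_force: [-0.2, -0.0, -1.6]
finger_gap: 0.0393
grip_force: 50.9
```

Run:
```python
from h import *
go((.60,-.378,.036,2))
```

```text
t 15.6 p [ 0.5984 -0.3777  0.175 ] a 2.2 q6 2.54 gap 0.039 F [-0.2 -0.  -1.6]
   (0.6, -0.378, 0.036, 2) -> [ 0.16  0.04 13.9 ] tw 0.2
```

Request:
jog_arm(
  motion=[-1,0.1,0,5,0,-1,0.1,0,10,0,-1,0.1,0,13,0,-1,0.1,0,13.7,0,-1,0.1,0,13.7,0,0.5,0.1,0,13.7,0,0.5,0.1,0,13.7,0,0.5,0.1,0,10,0,0.5,0.1,0,5,0,0.5,0.1,0,0,0,1,0.1,0,0,0,1,0.1,0,0,0],
)

```text
clock: 17.05
position: [0.5997, -0.3773, 0.1757]
ee_rot: [0.0, 1.0, 0.019, 0.0]
wrist_force: [-0.7, 0.5, -1.2]
finger_gap: 0.0853
grip_force: 0.0
```

Run:
```python
from h import *
im,d=snap('scene'); it,dt=snap('top')
cv2.imwrite('pics/c6.png',np.hstack([cv2.resize(x[a:a+200,b:b+200],None,fx=2,fy=2) for x,a,b in((it,130,330),(im,100,80))])[:,:,::-1])
C=cloud('scene',d)
for b in((.595,-.2016),(.4277,-.2027)):
    s=(abs(C[...,0]-b[0])<.06)&(abs(C[...,1]-b[1])<.04)&(C[...,2]>.035)&(C[...,2]<.055); P=C[s]; print(len(P), cv2.minAreaRect((P[:,:2]*1000).astype(np.float32)),np.percentile(P[:,2],[50,95]) )
go((.43,-.2045,.15,0.6),(.596,-.2045,.15,.6))
```

```text
301 ((601.0376586914062, -208.2515869140625), (74.54669952392578, 44.36227798461914), 1.4972703456878662) [0.04542058 0.0493866 ]
222 ((428.9276428222656, -208.82879638671875), (43.52120590209961, 76.5751724243164), 89.99982452392578) [0.04510092 0.04941743]
t 17.1 p [ 0.5991 -0.3768  0.1738] a 2.2 q6 2.54 gap 0.086 F [ 0.4 -0.   0.4]
   (0.43, -0.2045, 0.15, 0.6) -> [-16.24 -17.85   2.43] tw 1.6
   (0.596, -0.2045, 0.15, 0.6) -> [  0.35 -17.23   2.4 ] tw 1.6
```

View pics/c6.png

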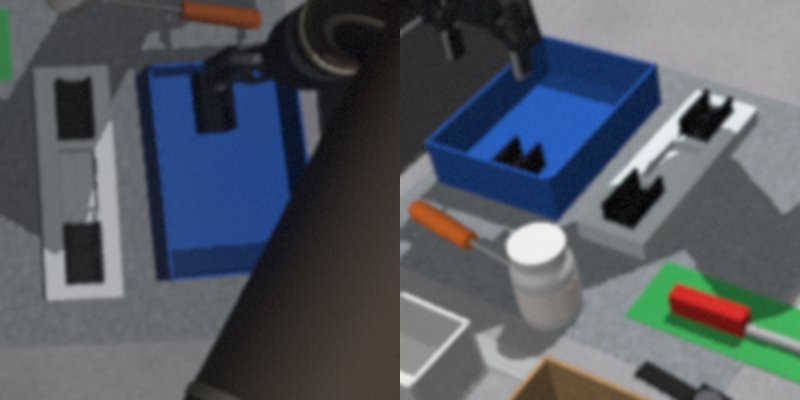

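The bracket is in the tote, and the two die brackets are still seated. Next is the far one.

Run:
```python
from h import *
go((.598,-.206,.049,.8))
```

```text
t 17.1 p [ 0.5991 -0.3768  0.1738] a 2.2 q6 2.54 gap 0.086 F [ 0.4 -0.   0.4]
   (0.598, -0.206, 0.049, 0.8) -> [  0.56 -17.06  12.5 ] tw 1.4
```

Request:
jog_arm(
  motion=[1,0.5,-6,0,1.4,1,0.5,-12,0,1.4,1,0.5,-17.1,0,1.4,1,0.5,-17.1,5,1.4,1,0.5,-17.1,10,1.4,1,0.5,-17.1,12.4,1.4,1,0.5,-17.1,12.4,1.4,-1,0.5,-17.1,12.4,1.4,-1,0.5,-17.1,12.4,1.4,-1,0.5,-17.1,12.4,1.4,-1,0.5,-17.1,12.4,1.4,-1,0.5,-17.1,12.4,1.4],
  squeeze=45,
)

```text
clock: 18.65
position: [0.5991, -0.2064, 0.0529]
ee_rot: [0.0, 1.0, 0.007, 0.001]
wrist_force: [-0.1, -0.5, 6.2]
finger_gap: 0.0391
grip_force: 47.4
```

Run:
```python
from h import *
go((.521,-.378,.15,2))
```

```text
t 18.6 p [ 0.5991 -0.2064  0.0529] a 0.8 q6 2.80 gap 0.039 F [-0.1 -0.5  6.2]
   (0.521, -0.378, 0.15, 2) -> [-8.01 17.07 -9.71] tw -1.2
```

Request:
jog_arm(
  motion=[-1,0,0,-2,0,-1,0,0,-5,0,-1,0,0,-10,0,-1,-3,5,-12,-1,-1,-6,10,-12,-1,-1,-8,15,-12,-1,-1,-8,17.1,-12,-1,-1,-8,17.1,-10,-1,-1,-8,17.1,-5,-1,-1,-8,17.1,-1,-1,-1,-8,17.1,0.4,-1,-1,-8,17.1,0.4,-1,0.5,-8,17.1,0.4,-1,0.5,-8,17.1,0.4,-1,0.5,-8,17.1,-4,-1,0.5,-8,17.1,-8,-1,1,-8,17.1,-12,-1,1,-8,17.1,-12,-1],
)

```text
clock: 20.9
position: [0.5222, -0.3794, 0.1762]
ee_rot: [0.002, 1.0, 0.015, 0.003]
wrist_force: [0.1, -0.3, 0.2]
finger_gap: 0.0854
grip_force: 0.0
```

Run:
```python
from h import *
im,d=snap('scene'); cv2.imwrite('pics/c7.png',cv2.resize(im[100:300,70:330],None,fx=2.2,fy=2.2)[:,:,::-1])
go((.428,-.207,.15,.6),(.428,-.207,.049,.6))
```

```text
t 20.9 p [ 0.5214 -0.3788  0.1738] a 1.8 q6 2.48 gap 0.085 F [-0.7  0.1 -0.6]
   (0.428, -0.207, 0.15, 0.6) -> [ -8.82 -17.47   2.3 ] tw 1.2
   (0.428, -0.207, 0.049, 0.6) -> [ -8.86 -17.5   12.4 ] tw 1.2
```

View pics/c7.png

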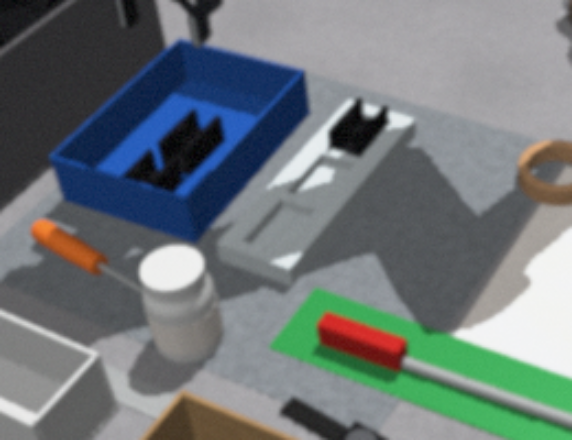

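Two brackets are in the tote and one is left, in the near pocket at (358,125) in the crop.

Request:
jog_arm(
  motion=[1,-3,-6,0,1.2,1,-6,-12,0,1.2,1,-8.8,-17.5,0,1.2,1,-8.8,-17.5,5,1.2,1,-8.8,-17.5,10,1.2,1,-8.8,-17.5,12.6,1.2,1,-8.8,-17.5,12.6,1.2,-1,-8.8,-17.5,12.6,1.2,-1,-8.8,-17.5,12.6,1.2,-1,-8.8,-17.5,12.6,1.2,-1,-8.8,-17.5,12.6,1.2,-1,-8.8,-17.5,12.6,1.2],
)

```text
clock: 22.45
position: [0.4281, -0.2064, 0.0466]
ee_rot: [0.001, 1.0, 0.005, 0.001]
wrist_force: [-0.5, 0.4, 5.6]
finger_gap: 0.0392
grip_force: 46.7
```

Run:
```python
from h import *
go((.441,-.380,.17,2),(.441,-.380,.047,2))
```

```text
t 22.4 p [ 0.4281 -0.2064  0.0466] a 0.6 q6 2.68 gap 0.039 F [-0.5  0.4  5.6]
   (0.441, -0.38, 0.17, 2) -> [  1.15  17.39 -12.31] tw -1.4
   (0.441, -0.38, 0.047, 2) -> [ 1.120e+00  1.737e+01 -1.000e-02] tw -1.4
```

Request:
jog_arm(
  motion=[-1,0,0,-2,0,-1,0,0,-5,0,-1,0,0,-10,0,-1,0.5,5,-12,-1,-1,1,10,-12,-1,-1,1.1,15,-12,-1,-1,1.1,17.4,-12,-1,-1,1.1,17.4,-10,-1,-1,1.1,17.4,-5,-1,-1,1.1,17.4,-1,-1,-1,1.1,17.4,0.3,-1,-1,1.1,17.4,0.3,-1,0.5,1.1,17.4,0.3,-1,0.5,1.1,17.4,0.3,-1,0.5,1.1,17.4,-4,-1,0.5,1.1,17.4,-8,-1,1,1.1,17.4,-14,-1,1,-15,17.4,-17,-1,1,-20,17.4,-17,-1,1,-20,17.4,-17,-1],
)

```text
clock: 24.95
position: [0.253, -0.3816, 0.2137]
ee_rot: [0.001, 1.0, 0.014, 0.001]
wrist_force: [0.0, -1.4, 0.0]
finger_gap: 0.0853
grip_force: 0.0
```

Run:
```python
from hookpose import *
go(); im,d=snap('scene'); save(im,'end_s.png'); it,dt=snap('top'); save(it,'end_t.png'); print(hook(it))
```

```text
t 24.9 p [ 0.253  -0.3816  0.2137] a 1.6 q6 2.13 gap 0.085 F [ 0.  -1.4  0. ]
(array([ 0.70305945, -0.08018062]), ((703.0594482421875, -80.18061828613281), (84.24845123291016, 22.391048431396484), 88.31420135498047))
```

View pics/end_s.png

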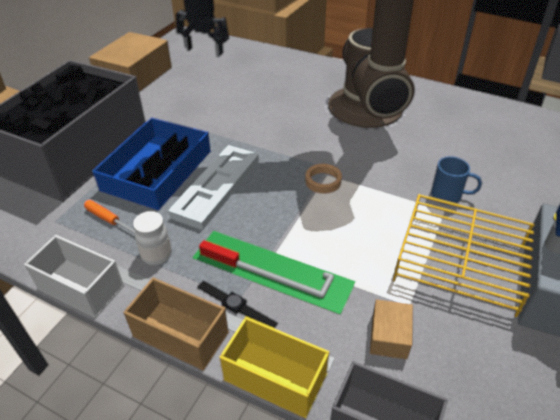

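View pics/end_t.png

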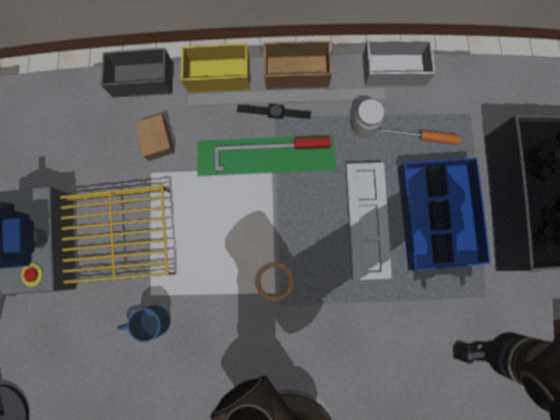

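All three brackets are in the tote and the robot is clear. The hook was knocked about 3 cm along its mat but is still fully on it: its origin is about 46 mm inside the end limit and 30 mm inside the side limit. The bystanders haven't moved.

```bash
python3 -c "
from cell import order
print(order.finish_job())"
```

```text
the job is handed in; nothing more can be done
None
```

The job is handed in at about 25 s of the 210 s allowed: the dropped bracket was drawn out with the hook, all three brackets present are in the blue tote, the hooked rod is back on its mat, and no judged result was returned.

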